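# Lock the plate carriage with its ball-lock pin

### The job

Lock the sliding well-plate carriage to its fixture. Push the carriage along its rails until the hole in its tongue lies under the pin standing in the fork, then press the pin's thumb button with the fingertips and, keeping the button in, push the pin down through the fork and tongue until its head sits on the fork. Then let go so that the button springs out and the pin is locked, and leave the other things on the bench where they are.

Things in the scene. Friction and masses are not known exactly. Their poses are not given: they have to be found in the camera images.
- fixture: Fixed fixture: base plate 280 x 116 x 10 mm, two steel rails (tops 40 mm up), and a fork 50 (x) x 66 (y) x 92 mm high. Origin on the bench below the pin hole's axis; z up; the carriage slides along x, +x is pushed in; the base spans x = -235 to +45 mm. The fork's three level 8 mm plates (undersides 34, 54, 82 mm up) have 18 mm holes on the z axis; the tongue runs between the lower two.
- fork_hole (a point): Centre of the hole's mouth in the fork's top, level with the two dark seat bars beside it, 92 mm above the bench. The pin's head rests on them when it is home.
- carriage (a joint): Slide of the carriage along the fixture's x, in m: 0 when the tongue's hole is exactly below the pin, negative when short of it (starts 25 to 55 mm short), positive when too far; range -0.06 to +0.02. No stop at 0. It stays where it is left (friction about 1.5 N) and can be pushed back from the inner side of its push plate. The pin's tapered nose draws in an error of about 4 mm.
- push_face (a point): Centre of the outer face (away from the fork) of the carriage's upright grey push plate, 90 mm above the bench. The plate is 80 mm wide, 8 mm thick, 52 to 109 mm above the bench, square to the fixture's x. Outside it is free down to the rails. Inside, 22 mm from it, a clear well plate (top 72 mm up) is fixed on the carriage's 140 mm wide deck (top 52 mm up).
- tongue_hole (a point): Centre of the upper mouth of the 19 mm hole in the carriage's 36 mm wide, 8 mm thick steel tongue, 52 mm above the bench; moves with the carriage.
- pin: Steel ball-lock pin, upright in the fork. Origin on its axis at the head's underside, z up the axis. Head 34 mm wide, 16 high; shank 16 mm; tapered nose ends 74.5 mm below the origin. Two balls stand 3.6 mm out, 64 mm below the origin. They first rest on the fork's middle plate, holding it up (origin 129.5 mm above the bench). Home: 37.5 mm lower, head on the fork, balls below the lowest plate.
- thumb_button (a joint): Travel of the thumb button into the pin, in m: 0 out, 0.006 fully in. Sprung: about 2.7 N to start, 5.4 N fully in; springs out when let go. Pressing draws the two balls into the shank; only when it is nearly fully in do they pass the holes. Once it is fully in, pressing on moves the pin (about 2 N weight), which slides freely until its head meets the fork.
- button_top (a point): Centre of the button's top face, a 20 mm disc on the pin's axis, 26.5 mm above the pin's origin when out, 20.5 mm when in (then still 4.5 mm above the head).
- timer: White bench timer, 58 x 66 x 17 mm, lying loose beside the fixture. Leave alone. Origin under its middle.
- marker: White marker pen with a black cap, 135 mm long, 17 mm thick, lying loose beside the fixture. Leave alone. Origin under its middle.
- forceps: Straight steel forceps, 121 mm long, 14 mm wide, 10 mm high, lying loose on the far side of the fixture. Leave alone. Origin under its middle.

How it is judged:
On the way, in this order (a step that is already met when the one before it is completed fails the run):
1. the carriage's tongue hole lies under the pin (within 6 mm) with the pin still up (value of joint carriage between -0.006 and 0.006 m and z of pin in the frame of fixture above 0.124 m), for 0.2 s.
2. the pin is pushed through fork and tongue, to within 3 mm of home, with its button held in (z of pin in the frame of fixture below 0.095 m and value of joint thumb_button above 0.004 m), for 0.05 s.
At the end, for the whole second after the job is handed in: The pin stands upright through fork and tongue with its head on the fork (within 2.5 mm), its button out again (within 1.5 mm), the carriage within 4 mm of alignment and everything at rest (z of pin in the frame of fixture below 0.0945 m and horizontal distance between pin and fork_hole below 0.004 m and angle between pin's own z axis and vertical below 0.08 rad and value of joint thumb_button below 0.0015 m and value of joint carriage between -0.004 and 0.004 m and horizontal distance between pin and tongue_hole below 0.005 m and linear speed of pin below 0.02 m/s and velocity of joint carriage between -0.01 and 0.01 m/s); the robot touches nothing.
It fails at once if a bystander (timer, marker or forceps) is moved more than 20 mm (distance of any of timer, marker, forceps from where it was at the start of the episode above 0.02 m).
It also fails if it takes over 45 s, if anything falls off the work surface, if the arm or the gripper's body presses on something with over 40 N, if the wrist force passes 120 N, or if a joint passes its speed limit or range.

### The arm

A 6-joint arm with a two-finger parallel gripper is mounted at the origin on a cart in front of the work surface, level with it; the furniture and walls round the work are solid. World frame = base frame: x ahead of the robot, y to its left, z up, the work surface at z = 0. Lengths are in m, angles in rad, forces in N, time in s.
With the tool pointing down it reaches from about 0.4 to 0.825 m from the base axis. Payload 7 kg.
Tool frame: the origin (TCP) lies midway between the tips of the shut fingers; the grasp point (between the pads) lies 19 mm behind it (grip_point_offset is the distance from the TCP to the grasp point, in m); z points along the fingers, y is the line along which they close (so a half turn about z gives the same grasp; the last joint's range is limited). The gripper opens to 88 mm and grips with 3 to 60 N. Pads are 19 mm wide; open, the fingers measure 130 mm over their backs; the gripper's body (78 mm by 193 mm) begins 47 mm behind the grasp point.
Start: joints at [-0.851, 0.359, 0.012, 0, -1.224, -0.288], TCP at [0.282, -0.613, 0.227] pointing down, gripper open.
Joint ranges: [-3.07, 3.07], [-1.43, 2.12], [-1.02, 1.25], [-3.03, 1.67], [-3.05, -0], [-3.03, 3.03]. Speed limits (rad/s): [2.39, 2.39, 3.01, 3.14, 3.14, 3.14].

### API

Orientations are given as [roll, pitch, yaw] about the fixed x, y, z axes, in that order (R = Rz(yaw) Ry(pitch) Rx(roll)).
In Python, from station import get_state, grab_frame, camera_params, job_done, grip_point_offset gives the robot as it stands.
- The arm moves only by the shell command python3 -m creep 'ROWS' [FORCE]. ROWS is JSON, a list that holds one entry, the list of rows, each a list of 7 numbers: the finger opening in cm, from 0 to 8.76, then the shift along the tool's x, y, z in cm, then the turn, a rotation vector about the tool's x, y, z in rad. In form: [[[fingers, tx, ty, tz, wx, wy, wz], ...]]. A call has 1 to 20 rows; each row is the pose to reach, as a shift and turn from the pose commanded when the call began, along the tool's axes at that moment; what a row does not reach only later rows make up. A row lasts 1/8 s, in which the tool goes at most 62.5 mm and 10.7 degrees, less where a joint would pass 70% of its speed; a pose out of reach is approached as far as the arm can. A call with a gripper value outside its range is refused whole. The fingers move at their own pace and stop on an object; FORCE is the grip in N (left out, the last holds). Time passes only in rows, so rows that repeat a pose let the fingers close. It gives the time, the measured TCP pose, the force, the opening and the grip force at its end, in the units of the state.
- get_state(): the state, without advancing time (a new reading comes with each control period).
- grab_frame(name): name is "side" or "top" or "wrist"; returns the picture (400x640x3 uint8, blue, green, red); there is no depth.
- camera_params(name): a dict with "vertical_fov" (degrees; the focal length in pixels is half the picture's height over the tangent of half this angle, whatever the lens; pixels are square), "cx", "cy" (the principal point, pixels), "view" (4x4, takes a point from world to camera coordinates). Camera axes: x right, y down, z forward; pixel columns grow to the right and rows downward; lengths in m; the calibration is good to about 2 mm. A picture is of the moment at which its call begins: read the wrist's pose just before it. camera_params takes no time and is no camera call; for the wrist camera it gives the pose at the moment of the call.
- job_done(): hands the job in; it is judged then, once.
The state is a dict: "t": time; "q": joint angles; "qd": joint speeds; "joint_efforts": joint torques, N m; "eef_pos": TCP position; "ee_rot": TCP orientation; "force": force on the tool from outside, world axes, zero at the start; "moment": the same for the moment, N m; "width": finger opening in m; "gripper_force": force on a finger pad.
Only numpy, scipy, OpenCV 4.12 (cv2) and the standard library are available. Lean on these libraries where they do the work, as an engineer would, in place of code of your own. Each camera call takes 0.05 s, during which the arm holds its last target. There are 200 camera calls.

## Working session

There is one attempt and no reset: what is moved stays moved. The work goes in short steps, Python scripts to look and compute and a shell command to move; the robot and the scene stay as the last step left them, time stands still between calls to the robot, and variables do not carry over. Pictures are saved under pics/ and viewed, at most 10 in all, crops included, and the job is handed in when it is done.

```bash
mkdir -p pics; python3 - <<'E'
from station import *
import cv2,numpy as np
s=get_state();print({k:np.round(v,4).tolist() for k,v in s.items()},grip_point_offset)
for n in("side","top"):
    f=grab_frame(n);cv2.imwrite(f"pics/{n}0.png",f)
    p=camera_params(n);print(n,p["vertical_fov"],p["cx"],p["cy"],np.round(p["view"],3).tolist(), [k for k in p])
E
```

```text
{'t': 0.0, 'q': [-0.8509, 0.3594, 0.011, -0.0003, -1.2241, -0.2881], 'qd': [-0.0008, 0.0006, 0.0004, 0.0002, 0.0012, 0.001], 'joint_efforts': [0.0003, -58.2718, 29.3057, 6.9968, 0.0069, -0.0002], 'eef_pos': [0.2822, -0.6126, 0.2256], 'ee_rot': [3.1399, -0.0002, -2.7099], 'force': [0.3734, 0.5368, -0.6909], 'moment': [-0.0376, -0.0116, -0.0355], 'gripper_force': 0.0, 'width': 0.087} 0.0188
side 43.05579659709364 316.9928504357717 199.3338782769617 [[0.909, 0.417, 0.011, -0.514], [0.369, -0.792, -0.486, -0.142], [-0.194, 0.446, -0.874, 1.085], [0.0, 0.0, 0.0, 1.0]] ['vertical_fov', 'cx', 'cy', 'view']
top 50.46220568936309 315.3510569996639 201.5165193954408 [[-0.003, -1.0, 0.031, -0.028], [-0.983, -0.002, -0.181, 0.546], [0.181, -0.031, -0.983, 0.872], [0.0, 0.0, 0.0, 1.0]] ['vertical_fov', 'cx', 'cy', 'view']
```

View pics/top0.png

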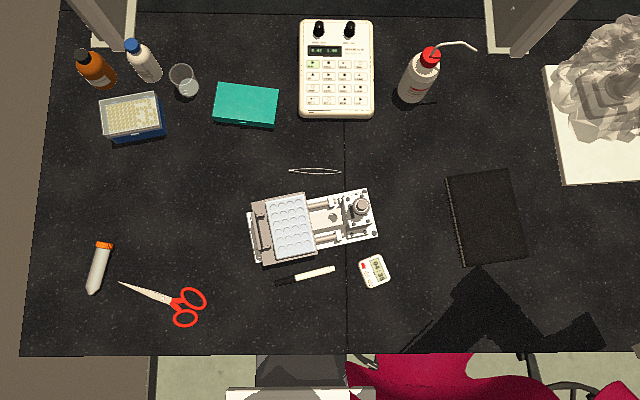

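View pics/side0.png

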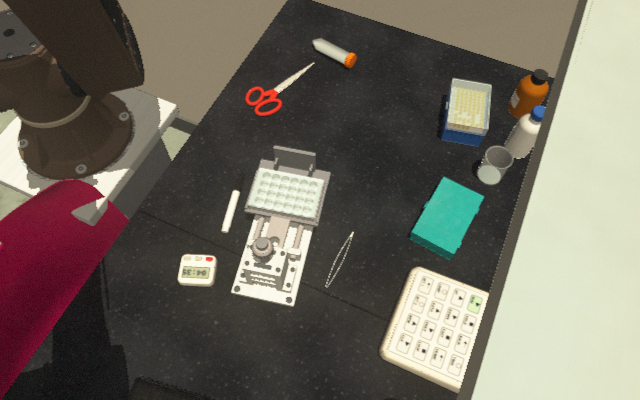

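The top view shows the fixture with the pin at about (360,205) and the push plate at about (262,230), so fixture +x points roughly to world -y. The timer is at (373,272), the marker at (305,275) and the forceps at (315,171). I'll enlarge both views to get pixel positions.

```bash
python3 - <<'E'
import cv2,numpy as np
a=cv2.imread("pics/top0.png")[175:275,240:390];b=cv2.imread("pics/side0.png")[140:310,225:345]
a=cv2.resize(a,None,fx=4,fy=4,interpolation=cv2.INTER_CUBIC)[:, :]  # 600x400
b=cv2.resize(b,None,fx=3.5,fy=3.5,interpolation=cv2.INTER_CUBIC) #420x595
a=cv2.resize(a,(380*1,253)) if 0 else a
cv2.imwrite("pics/a.png",a);cv2.imwrite("pics/b.png",b)
E
```

```text
(no output)
```

View pics/a.png

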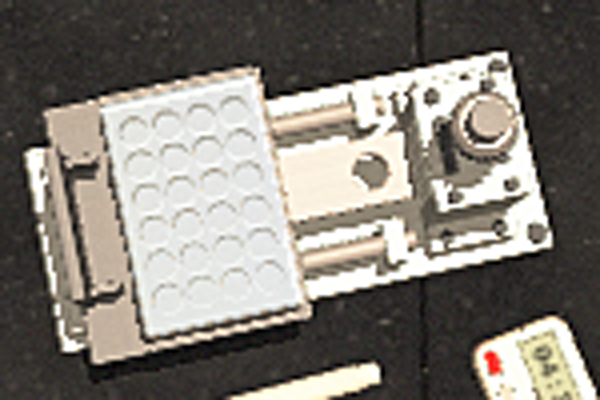

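View pics/b.png

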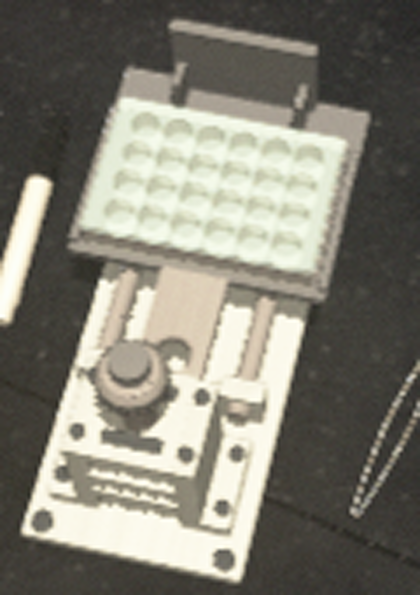

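The zoomed views show these positions in original pixels:
- **Button top:** top (362.4,204.2), side (261,243.7).
- **Tongue hole:** top (332.7,217.7).
- **Base corners:** visible in the top view.
- **Push plate's upper edge:** side (274,146) to (316,153).

```bash
cat > h.py <<'E'
from station import *
import numpy as np
def ray(n,u,v,p=None):
    p=p or camera_params(n);V=np.array(p["view"]);f=200/np.tan(np.radians(p["vertical_fov"])/2)
    d=V[:3,:3].T@[(u-p["cx"])/f,(v-p["cy"])/f,1];return -V[:3,:3].T@V[:3,3],d/np.linalg.norm(d)
def onz(n,u,v,z,p=None):
    c,d=ray(n,u,v,p);return c+d*(z-c[2])/d[2]
def tri(rs):
    A=sum(np.eye(3)-np.outer(d,d) for c,d in rs);b=sum((np.eye(3)-np.outer(d,d))@c for c,d in rs);return np.linalg.solve(A,b)
def proj(n,P,p=None):
    p=p or camera_params(n);V=np.array(p["view"]);f=200/np.tan(np.radians(p["vertical_fov"])/2)
    q=V[:3,:3]@P+V[:3,3];return np.array([p["cx"]+f*q[0]/q[2],p["cy"]+f*q[1]/q[2]])
E
python3 - <<'E'
from h import *
np.set_printoptions(precision=4,suppress=True)
T=lambda u,v:(240+u/4-.4,175+v/4-.4); S=lambda u,v:(225+u/3.5-.4,140+v/3.5-.4)
b=(490,117);bs=(126,363)
print("btn",tri([ray("top",*T(*b)),ray("side",*S(*bs))]),onz("top",*T(*b),.156),onz("side",*S(*bs),.156))
c=[onz("top",*T(*p),.01) for p in[(505,50),(552,247),(65,352),(27,150)]]
cs=[onz("side",*S(*p),.01) for p in[(240,582),(22,532)]]
print(np.array(c),np.array(cs))
for e in (c[0]-c[1],):print("yaw from +x end edge",np.degrees(np.arctan2(e[1],e[0]))-90)
print("long",np.degrees(np.arctan2(*(c[1]-c[2])[1::-1])),np.degrees(np.arctan2(*(c[0]-c[3])[1::-1])))
e=cs[0]-cs[1];print("side end",np.degrees(np.arctan2(e[1],e[0]))-90)
print("hole",onz("top",*T(371,171),.052))
print("plate",onz("side",*S(172,22),.109),onz("side",*S(318,45),.109))
E
```

```text
btn [ 0.5218 -0.1166  0.1537] [ 0.5227 -0.1152  0.156 ] [ 0.5213 -0.1186  0.156 ]
[[ 0.5878 -0.1458  0.01  ]
 [ 0.4747 -0.1695  0.01  ]
 [ 0.4168  0.1017  0.01  ]
 [ 0.5293  0.1254  0.01  ]] [[ 0.5877 -0.1487  0.01  ]
 [ 0.4751 -0.1719  0.01  ]]
yaw from +x end edge -78.17077468945365
long -77.95586626586298 -77.83307425062074
side end -78.33703242117687
hole [ 0.5115 -0.0651  0.052 ]
plate [0.4378 0.0838 0.109 ] [0.5142 0.1032 0.109 ]
```

```bash
cat >> h.py <<'E'
from scipy.spatial.transform import Rotation as Ro
O=np.array([.522,-.1155]);YAW=np.radians(-78.05)
def fx(p): # world -> fixture
    c,s=np.cos(YAW),np.sin(YAW);d=np.array(p[:2])-O;return np.array([c*d[0]+s*d[1],-s*d[0]+c*d[1],p[2]])
def wd(f):
    c,s=np.cos(YAW),np.sin(YAW);return np.array([O[0]+c*f[0]-s*f[1],O[1]+s*f[0]+c*f[1],f[2]])
def delta(f):
    s=get_state();R=Ro.from_euler("xyz",s["ee_rot"]);G=Ro.from_euler("xyz",[np.pi,0,YAW])
    print("cm",np.round(R.inv().apply(wd(f)-s["eef_pos"])*100,2),"rot",np.round((R.inv()*G).as_rotvec(),3),"now fix",np.round(fx(s["eef_pos"]),4),"F",np.round(s["force"],1),"t",s["t"])
E
python3 -c "
from h import *
delta([-.255,0,.22])"
```

```text
cm [-48.22  59.99   0.65] rot [ 1.000e-03  1.000e-03 -1.348e+00] now fix [ 0.4368 -0.3374  0.2257] F [-0.2 -0.3  0.5] t 0.1
```

```bash
python3 -m creep '[[[0,-48.2,60,0.6,0,0,-1.348],[0,-48.2,60,0.6,0,0,-1.348],[0,-48.2,60,0.6,0,0,-1.348],[0,-48.2,60,0.6,0,0,-1.348],[0,-48.2,60,0.6,0,0,-1.348],[0,-48.2,60,0.6,0,0,-1.348],[0,-48.2,60,0.6,0,0,-1.348],[0,-48.2,60,0.6,0,0,-1.348],[0,-48.2,60,0.6,0,0,-1.348],[0,-48.2,60,0.6,0,0,-1.348],[0,-48.2,60,0.6,0,0,-1.348],[0,-48.2,60,0.6,0,0,-1.348],[0,-48.2,60,0.6,0,0,-1.348],[0,-48.2,60,0.6,0,0,-1.348],[0,-48.2,60,0.6,0,0,-1.348],[0,-48.2,60,0.6,0,0,-1.348]]]' 10
python3 - <<'E'
from h import *
import cv2
delta([-.255,0,.078])
p=camera_params("wrist");f=grab_frame("wrist");cv2.imwrite("pics/w1.png",f)
for n,P in(("origin92",[0,0,.092]),("btn",[0,0,.156]),("plate",[-.214,0,.109])):print(n,proj("wrist",wd(P),p))
E
```

```text
t: 2.1
eef_pos: [0.4689, 0.1324, 0.2207]
ee_rot: [-3.142, 0.0, -1.363]
force: [-0.3, -0.5, -0.3]
width: 0.0005
gripper_force: 0.0
cm [-0.14 -0.06 14.27] rot [-0.     0.    -0.001] now fix [-0.2536 -0.0006  0.2207] F [-0.3 -0.5 -0.3] t 2.1
origin92 [ 314.50892057 -170.02277674]
btn [ 314.01916191 -269.54652542]
plate [314.65170717 150.76805993]
```

View pics/w1.png

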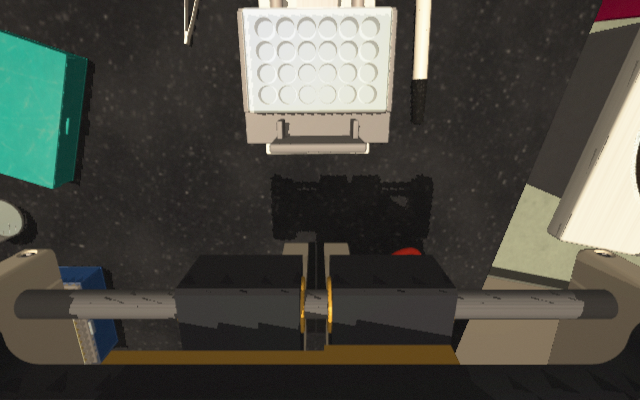

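The wrist view confirms the geometry: the push plate's outer top edge is at row 153, centred on column 318. I'll take one closer view of the tongue hole and fork before pushing.

```bash
python3 -m creep '[[[0,6,0,-2,0,0,0],[0,12,0,-4,0,0,0],[0,15,0,-4,0,0,0],[0,15,0,-4,0,0,0],[0,15,0,-4,0,0,0],[0,15,0,-4,0,0,0]]]'
python3 - <<'E'
from h import *
import cv2
p=camera_params("wrist");f=grab_frame("wrist");cv2.imwrite("pics/w2.png",f[:300]);np.save("p.npy",p,allow_pickle=True)
for n,P in(("origin92",[0,0,.092]),("btn",[0,0,.156]),("hole",[-.0515,0,.052]),("end",[.045,0,.01])):print(n,proj("wrist",wd(P),p))
E
```

```text
t: 2.9
eef_pos: [0.5, -0.0126, 0.2605]
ee_rot: [3.142, 0.0, -1.361]
force: [-0.5, -0.7, 0.0]
width: 0.0003
gripper_force: 0.0
origin92 [315.4666414   70.09987438]
btn [315.39344407  64.23932826]
hole [315.39904015 123.2362401 ]
end [315.61258049  32.05456704]
```

View pics/w2.png

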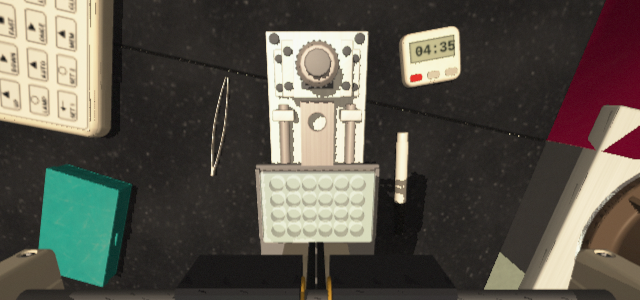

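The hole is at (317.5,121.5), the button at (317.5,62) and the base end at row 31.5. That puts the carriage about 51 mm short. Next I'll go back, descend behind the plate and approach until contact.

```bash
python3 -m creep '[[[0,-6,0,0,0,0,0],[0,-12,0,1,0,0,0],[0,-14.6,0,3,0,0,0],[0,-14.6,0,8,0,0,0],[0,-14.6,0,13,0,0,0],[0,-14.6,0,17,0,0,0],[0,-14.6,0,18.3,0,0,0],[0,-14.6,0,18.3,0,0,0],[0,-14.6,0,18.3,0,0,0],[0,-13.6,0,18.3,0,0,0],[0,-13.1,0,18.3,0,0,0],[0,-13.1,0,18.3,0,0,0]]]'
python3 -c "
from h import *
delta([-.225,0,.078])"
```

```text
t: 4.45
eef_pos: [0.4733, 0.1145, 0.078]
ee_rot: [-3.141, 0.0, -1.363]
force: [-0.5, -0.7, -1.9]
width: 0.0005
gripper_force: 0.0
cm [ 1.01 -0.01 -0.01] rot [-0.001  0.    -0.001] now fix [-2.351e-01 -1.000e-04  7.800e-02] F [-0.5 -0.7 -1.9] t 4.45
```

```bash
for i in 1; do python3 -m creep '[[[0,0.2,0,0,0,0,0],[0,0.4,0,0,0,0,0],[0,0.6,0,0,0,0,0],[0,0.6,0,0,0,0,0]]]' | grep -E "eef|force"; python3 -m creep '[[[0,0.1,0,0,0,0,0],[0,0.2,0,0,0,0,0],[0,0.2,0,0,0,0,0]]]'| grep -E "eef|force"; python3 -m creep '[[[0,0.1,0,0,0,0,0],[0,0.2,0,0,0,0,0],[0,0.2,0,0,0,0,0]]]'| grep -E "eef|force"; python3 -m creep '[[[0,0.1,0,0,0,0,0],[0,0.2,0,0,0,0,0],[0,0.2,0,0,0,0,0]]]'| grep -E "eef|force"; python3 -m creep '[[[0,0.1,0,0,0,0,0],[0,0.2,0,0,0,0,0],[0,0.2,0,0,0,0,0]]]'| grep -E "eef|force"; done
```

```text
eef_pos: [0.4743, 0.1091, 0.0775]
force: [0.2, -0.6, 0.1]
gripper_force: 0.0
eef_pos: [0.4747, 0.1072, 0.0775]
force: [-0.8, 0.1, -0.3]
gripper_force: 0.0
eef_pos: [0.4752, 0.1053, 0.0776]
force: [0.1, 1.2, 0.3]
gripper_force: 0.6
eef_pos: [0.4756, 0.1032, 0.0776]
force: [-0.6, 1.0, -0.9]
gripper_force: 0.4
eef_pos: [0.476, 0.1012, 0.0776]
force: [0.4, 0.6, -0.5]
gripper_force: 0.3
```

Contact came at y≈0.106, so the carriage is now about 46 mm short. I'll push 45 mm more, slowly, then check.

```bash
python3 -m creep '[[[0,0.4,0,0,0,0,0],[0,0.8,0,0,0,0,0],[0,1.2,0,0,0,0,0],[0,1.6,0,0,0,0,0],[0,2.0,0,0,0,0,0],[0,2.4,0,0,0,0,0],[0,2.8,0,0,0,0,0],[0,3.2,0,0,0,0,0],[0,3.6,0,0,0,0,0],[0,3.9,0,0,0,0,0],[0,4.2,0,0,0,0,0],[0,4.4,0,0,0,0,0],[0,4.5,0,0,0,0,0],[0,4.5,0,0,0,0,0],[0,4.5,0,0,0,0,0]]]'
python3 - <<'E'
from h import *
import cv2
delta([-.2,0,.078])
f=grab_frame("side");cv2.imwrite("pics/side1.png",f)
g=grab_frame("top");cv2.imwrite("pics/top1.png",g)
a=cv2.resize(f[150:290,235:335],None,fx=4,fy=4,interpolation=cv2.INTER_CUBIC)
b=cv2.resize(g[180:270,245:345],None,fx=4,fy=4,interpolation=cv2.INTER_CUBIC)
c=np.zeros((560,800,3),np.uint8);c[:,:400]=a;c[:360,400:]=b;cv2.imwrite("pics/c1.png",c)
# well plate/tongue deck corner shift: tracked by template from the start picture
for n,(u0,v0,u1,v1),z in(("side",(255,172,320,205),.072),("top",(268,200,316,256),.072)):
    I0=cv2.imread(f"pics/{n}0.png");I1=cv2.imread(f"pics/{n}1.png")
    r=cv2.matchTemplate(I1,I0[v0:v1,u0:u1],cv2.TM_CCOEFF_NORMED);_,s,_,(x,y)=cv2.minMaxLoc(r)
    N=r[y-1:y+2,x-1:x+2];sx=(N[1,0]-N[1,2])/2/(N[1,0]+N[1,2]-2*N[1,1]);sy=(N[0,1]-N[2,1])/2/(N[0,1]+N[2,1]-2*N[1,1])
    u,v=(u0+u1)/2,(v0+v1)/2
    print(n,s,fx(onz(n,u+x+sx-u0,v+y+sy-v0,z))-fx(onz(n,u,v,z)))
E
```

```text
t: 8.32
eef_pos: [0.4849, 0.0571, 0.0774]
ee_rot: [3.141, -0.0, -1.362]
force: [-0.2, 0.0, -0.4]
width: 0.0002
gripper_force: 0.0
cm [-2.35 -0.06 -0.06] rot [ 0.001 -0.     0.   ] now fix [-0.1765 -0.0006  0.0774] F [-0.2  0.  -0.4] t 8.325
side 0.9151049256324768 [ 4.98217839e-02  1.48462026e-05 -1.11022302e-16]
top 0.629443883895874 [ 5.10930017e-02 -1.56574520e-05  0.00000000e+00]
```

View pics/c1.png

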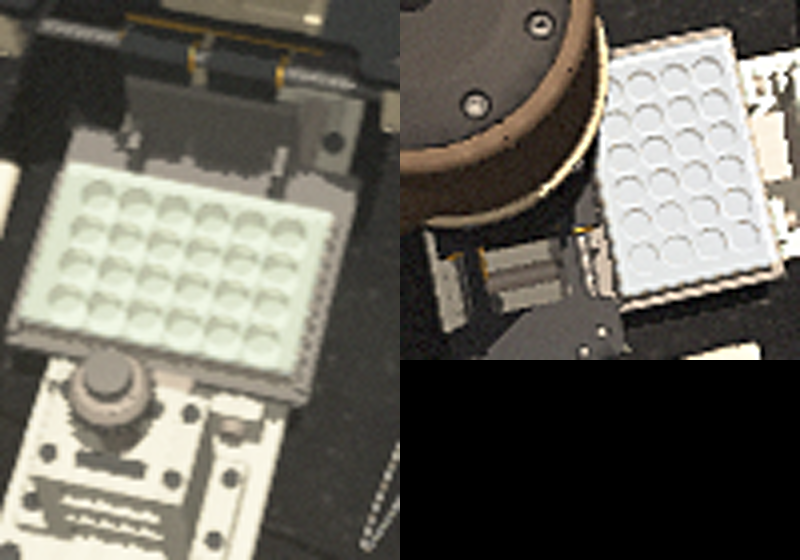

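The image shift is 50–51 mm against a start of about -51 mm, so the carriage is within 1–2 mm of alignment and the pin is still up. Now I'll retract, rise and go above the button.

```bash
python3 -m creep '[[[0,-1,0,0,0,0,0],[0,-2,0,0,0,0,0],[0,-2,0,-5,0,0,0],[0,-2,0,-10,0,0,0],[0,-2,0,-15,0,0,0],[0,3,0,-16,0,0,0],[0,8,0,-16,0,0,0],[0,13,0,-16,0,0,0],[0,16.5,0,-15,0,0,0],[0,17.65,0,-12,0,0,0],[0,17.65,0,-10,0,0,0],[0,17.65,0,-10,0,0,0],[0,17.65,0,-10,0,0,0]]]'
python3 - <<'E'
from h import *
delta([0,-.0008,.156])
E
```

```text
t: 10.05
eef_pos: [0.5225, -0.1149, 0.1785]
ee_rot: [-3.141, -0.0, -1.361]
force: [0.2, 0.1, -0.4]
width: 0.0005
gripper_force: 0.0
cm [0.05 0.15 2.25] rot [-0.001 -0.     0.001] now fix [-0.0005  0.0007  0.1785] F [ 0.2  0.1 -0.4] t 10.05
```

```bash
python3 -m creep '[[[0,0,0.1,1,0,0,0],[0,0,0.1,2,0,0,0],[0,0,0.1,2.3,0,0,0],[0,0,0.1,2.6,0,0,0],[0,0,0.1,2.8,0,0,0],[0,0,0.1,2.95,0,0,0],[0,0,0.1,2.95,0,0,0]]]'; python3 -m creep '[[[0,0,0,0.3,0,0,0],[0,0,0,0.6,0,0,0],[0,0,0,1,0,0,0],[0,0,0,1.4,0,0,0],[0,0,0,1.8,0,0,0],[0,0,0,2.2,0,0,0],[0,0,0,2.4,0,0,0],[0,0,0,2.4,0,0,0]]]'
```

```text
t: 10.92
eef_pos: [0.5206, -0.1155, 0.1477]
ee_rot: [3.141, 0.0, -1.362]
force: [-0.6, 0.4, 0.3]
width: 0.0002
gripper_force: 0.0
t: 11.92
eef_pos: [0.5208, -0.1156, 0.1239]
ee_rot: [3.141, 0.0, -1.362]
force: [0.4, 0.4, 0.6]
width: 0.0003
gripper_force: 0.0
```

There was almost no contact force, so the pin may have dropped under its own weight. I'll look before going further.

```bash
python3 - <<'E'
from h import *
import cv2
f=grab_frame("side");g=grab_frame("wrist")
a=cv2.resize(f[200:300,215:315],None,fx=4,fy=4,interpolation=cv2.INTER_CUBIC)
c=np.zeros((400,800,3),np.uint8);c[:,:400]=a;c[:,400:]=g[:,120:520];cv2.imwrite("pics/c2.png",c)
E
```

```text
(no output)
```

View pics/c2.png

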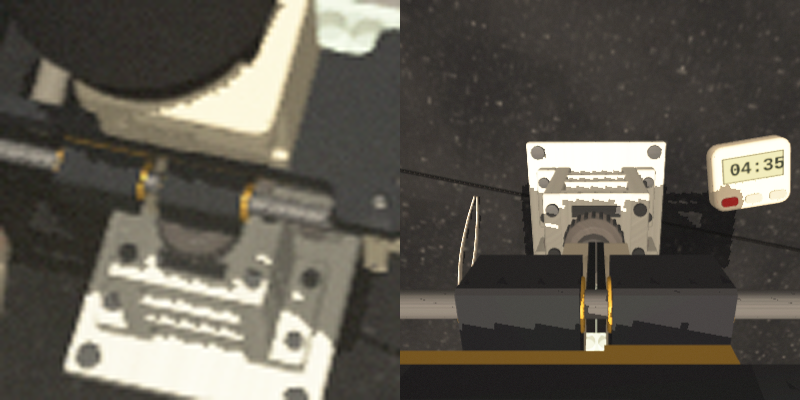

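The pin's head is now low, just above the seat bars and directly under the fingertips, so it has dropped. I'll press on in small steps while watching the force.

```bash
for i in 1; do python3 -m creep '[[[0,0,0,0.2,0,0,0],[0,0,0,0.4,0,0,0],[0,0,0,0.6,0,0,0],[0,0,0,0.7,0,0,0],[0,0,0,0.7,0,0,0]]]' | grep -E "eef|force"; python3 -m creep '[[[0,0,0,0.1,0,0,0],[0,0,0,0.2,0,0,0],[0,0,0,0.2,0,0,0]]]'| grep -E "eef|^force"; python3 -m creep '[[[0,0,0,0.1,0,0,0],[0,0,0,0.2,0,0,0],[0,0,0,0.2,0,0,0]]]'| grep -E "eef|^force"; done
```

```text
eef_pos: [0.521, -0.1156, 0.1172]
force: [-1.9, 0.1, 4.0]
gripper_force: 1.6
eef_pos: [0.521, -0.1156, 0.1151]
force: [-0.5, 0.2, 3.9]
eef_pos: [0.521, -0.1156, 0.1131]
force: [-1.0, -1.1, 5.2]
```

```bash
python3 -m creep '[[[0,0,0,0.08,0,0,0],[0,0,0,0.12,0,0,0],[0,0,0,0.12,0,0,0],[0,0,0,0.12,0,0,0]]]'| grep -E "^t|eef|^force"
```

```text
t: 13.9
eef_pos: [0.5211, -0.1156, 0.1127]
force: [-3.5, 1.1, 11.2]
```

It bottomed out at z=0.1127, the expected home height with the button in, so I'll let go straight up and check.

```bash
python3 -m creep '[[[0,0,0,-0.5,0,0,0],[0,0,0,-1.5,0,0,0],[0,0,0,-5,0,0,0],[0,0,0,-10,0,0,0],[0,-6,0,-14,0,0,0],[0,-12,0,-14,0,0,0],[0,-15,0,-14,0,0,0],[0,-15,0,-14,0,0,0],[0,-15,0,-14,0,0,0]]]'| grep -E "^t|eef|^force"
python3 - <<'E'
from h import *
import cv2
f=grab_frame("side");g=grab_frame("wrist")
for z in(.1185,.1125,.156):print(z,proj("side",wd([0,-.0008,z])),proj("wrist",wd([0,-.0008,z])))
a=cv2.resize(f[200:300,215:315],None,fx=4,fy=4,interpolation=cv2.INTER_CUBIC)
c=np.zeros((400,800,3),np.uint8);c[:,:400]=a;c[:,400:]=g[:,120:520];cv2.imwrite("pics/c3.png",c)
E
```

```text
t: 15.02
eef_pos: [0.4897, 0.0312, 0.2519]
force: [0.6, -0.5, -0.0]
0.1185 [263.40319711 251.21368045] [314.88292697   6.35139706]
0.1125 [263.70093435 252.66124291] [314.89825346   8.23935752]
0.156 [261.45348469 241.73441428] [314.76933961  -7.64062084]
```

View pics/c3.png

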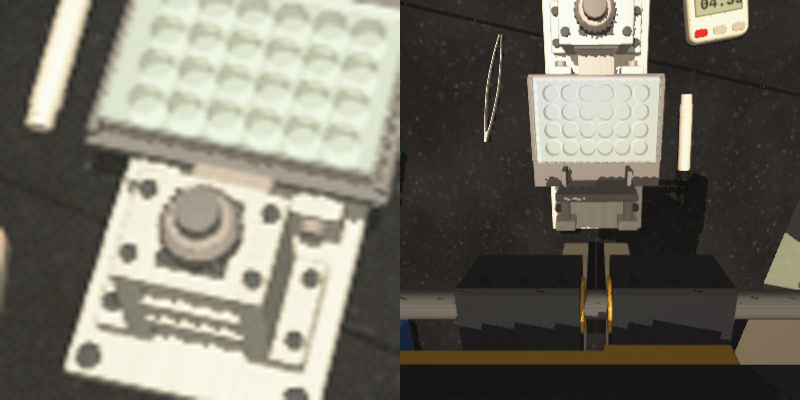

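The pin is home and upright: its button top at about (264,251.5) in the side view matches the predicted (263.4,251.2) for "home, button out". The bystanders haven't moved and the arm is clear.

```bash
python3 -c "
from station import *
print(job_done())"
```

```text
the job is handed in; nothing more can be done
None
```

The job is handed in (verdict not shown): the carriage is aligned and the pin is home and upright with its button sprung out, though it dropped on its own after the first press and I held the button in at home afterwards; the other items were not touched.

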